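# Present a flanged shaft to the inspection camera

## Task

Draw the retaining bolt of the V-block fixture fully back and leave it so, lift the flanged shaft out with the gripper, and hold it up in the air in front of the inspection camera: the flange's outer face squarely towards the lens, so the shaft in line with the camera's downward-sloping optical axis, the face centred on that axis and 90 mm from the lens glass. Finish while still holding it there, steady; do not put it down or let go. Do not touch the camera or its stand, and leave the other things on the table where they are.

Things in the scene. Friction and masses are not known exactly. Their poses are not given: they have to be found in the camera images.
- fixture: Fixed fixture. Steel base plate 180 mm in x, y -65 to +125 mm, 12 mm thick. V-blocks (16 mm thick, 46 mm wide) at x = -45 and +45 mm cradle the shaft along x, its axis 55 mm above the granite at y = 0; 74 mm are free between them. Blue-grey bolt track at x = -72 mm (18 mm thick, top z = 68 mm, y 22 to 120 mm). Origin on the granite below the shaft axis, midway between the V-blocks; z up.
- bolt (a joint): Retaining bolt of the fixture: 12 mm square steel bar across the shaft's tail, 3 mm above it (z 70 to 82 mm, fixture x = -72 mm). Slides along the fixture's +y, away from the shaft, about 1.5 N of friction, no spring, stays where left. Value in m: 0 = fully across (starts within 6 mm of that), 0.05 = drawn fully back to its stop; frees the shaft from about 0.03.
- bolt_knob (a point): Centre of the top of the bolt's upright black knob, a pin 12 mm in diameter and 30 mm tall standing on the bar (top 112 mm above the granite, bar top at 82 mm). It moves with the bolt; the axes are the fixture's.
- shaft: The part: plain steel flanged shaft, 24 mm diameter, 153 mm long, about 0.3 kg; round flange 48 mm in diameter. Origin on its axis, x along the axis towards the flange: tail end at x = -85 mm, flange from 58 to 68 mm, balance point x = 3 mm. At the start it lies level in the V-blocks, origin within 3 mm of the fixture's middle, flange to the fixture's +x. Its roll does not matter.
- shaft_face (a point): Centre of the flange's flat outer face (shaft x = +68 mm), the face to be inspected; it has a dark centre mark and four small dark holes. Axes as the shaft.
- camera: Fixed stand of the inspection camera: dark base 150 by 160 mm, 20 mm thick, and an aluminium column 400 mm high. Origin on the granite straight below the lens glass; the base lies from x = 60 to 210 mm behind that, the column at 140 to 180 mm. x points horizontally backwards, away from where the camera looks; z up.
- camera_head: The inspection camera on its stand: cream ring light 60 mm in diameter around a dark lens, box 56 mm square behind it. Origin: centre of the lens glass, 320 mm above the granite. Its x axis is the optical axis pointing backwards, into the camera: the camera looks along -x, tilted 25 degrees down from level. y is level.
- focus (a point): The point in the air on the optical axis 90 mm in front of the lens glass (camera_head x = -90 mm), where the flange face belongs; 282 mm above the granite. Axes as the camera head.
- ring_gauge: Loose bystander: dark steel ring gauge, 60 mm outside diameter, 16 mm high, lying flat by the fixture; origin under its centre.
- plug_gauge: Loose bystander: steel plug gauge, 26 mm diameter, 50 mm tall, standing by the fixture's front; origin under its centre.
- gauge_block: Loose bystander: steel gauge block 60 x 30 x 20 mm lying in the middle; origin under its centre.
- micrometer: Loose bystander: micrometer lying flat by the tray, about 110 x 45 mm, 16 mm high; origin underneath the middle of its bow.
- square: Loose bystander: engineer's square lying on the left, 90 mm stock along its y, 120 mm blade along its x, 20 mm high; origin under the stock.
- brush: Loose bystander: hand brush lying on the right.
- bushing_a: Loose bystander: brass bushing, 34 mm diameter, 22 mm high, in the grey parts tray (160 x 130 x 30 mm, fixed); origin under its centre.
- bushing_b: Loose bystander: steel bushing, 44 mm diameter, 16 mm high, in the grey parts tray; origin under its centre.
There are look-alikes about, which are no part of the job. Of the things that look like the shaft, the smallest one is meant.

How it is judged:
By the outcome, as a careful person would: the job done as asked, in the order asked, and still so for the second after the job is handed in, while the arm keeps its last pose, push and grip.
It also fails if it takes over 48 s, if anything falls off the work surface, if the arm or the gripper's body presses on something with over 40 N, if the wrist force passes 120 N, or if a joint passes its speed limit or range.

## Robot

A 7-joint arm with a two-finger parallel gripper is mounted at the origin on the work surface. World frame = base frame: x ahead of the robot, y to its left, z up, the work surface at z = 0. Lengths are in m, angles in rad, forces in N, time in s.
With the tool pointing down it reaches from about 0.425 to 0.8 m from the base axis. Payload 8.3 kg.
Tool frame: the origin (TCP) lies on the centre line of the jaws, within the pads' length; the fingertips stand 22 mm ahead of it and the grasp point (between the pads) lies 3 mm ahead of it; z points along the fingers, y is the direction in which the jaws open and shut (so a half turn about z gives the same grasp; the last joint's range is limited). The gripper opens to 85 mm and grips with 20 to 120 N. Pads are 22 mm wide; open, the fingers measure 114 mm over their backs; the gripper's body (76 mm by 85 mm) begins 54 mm behind the grasp point. The pads swing forward as they close: fully open they stand 13 mm farther back than shut.
Start: joints at [1.173, 0.383, 0.016, 1.37, -0.006, 1.388, -0.046], TCP at [0.205, -0.59, 0.253] pointing down, gripper open.
Joint ranges: [-2.95, 2.95], [-0.25, 2.06], [-1.52, 1.56], [0.18, 2.33], [-1.44, 4.58], [0.02, 2.06], [-3.01, 3.01]. Speed limits (rad/s): [2.39, 2.39, 3.01, 3.01, 3.14, 3.14, 3.14].

## Interface

Orientations are given as a rotation vector (axis times angle).
In Python, from bench import ctrl gives the robot as it stands. The module is installed in compiled form; this text tells all that it offers. Calls block until the motion is done:
- ctrl.move_pose(position, orientation): joint-space move of the TCP to a pose.
- ctrl.line_to(position, frame=None, speed=0.15): straight line of the TCP; frame=None keeps the orientation; speed is the mean speed in m/s.
- ctrl.move_joints(angles): joint-space move.
- ctrl.open() and ctrl.grab(grip_force=None): open the fingers fully, or close them until they stop; grip_force is the grip in N (None keeps the last).
- ctrl.dwell(seconds).
- ctrl.solve_ik(position, orientation): joint angles nearest the present ones, or None.
- ctrl.get_state(): the state.
- ctrl.read_camera(name): name is "scene" or "top" or "wrist"; returns a dict with "pixels" (384x512x3 uint8, red, green, blue), "intrinsics" (3x3 intrinsics, pixels), "rvec" (rotation vector, rad) and "tvec" (3), from world to camera coordinates, as OpenCV has them; the wrist camera has in their place "tool_from_camera" (4x4, takes a point from camera to tool coordinates, whose origin is the TCP and whose axes are the flange's). Camera axes: x right, y down, z forward; pixel columns grow to the right and rows downward; lengths in m; the calibration is good to about 2 mm. A picture is of the moment at which its call begins: read the wrist's pose just before it. There is no depth.
A pose or a line that the arm cannot do raises ctrl.Unreachable and nothing moves.
- ctrl.finish_job(): hands the job in, once; it reports no verdict.
The state is a dict: "clock": time; "joint_pos": joint angles; "qd": joint speeds; "effort": joint torques, N m; "tcp_pos": TCP position; "ee_rot": TCP orientation; "ft_force": force on the tool from outside, world axes, zero at the start; "wrist_torque": the same for the moment, N m; "gripper_width": opening from 0.0 (shut) to 1.0 (fully open).
Only numpy, scipy, OpenCV 4.12 (cv2) and the standard library are available. Lean on these libraries where they do the work, as an engineer would, in place of code of your own. Each camera call takes 0.05 s, during which the arm holds its last target.

## Working session

There is one attempt and no reset: what is moved stays moved. The work goes in short steps, each a Python script; the robot and the scene stay as the last script left them, time stands still between calls to the robot, and variables do not carry over. Pictures are saved under pics/ and viewed, and the job is handed in when it is done.

```bash
mkdir -p pics; ls; cat > h.py <<'E'
import numpy as np, cv2, json
from scipy.spatial.transform import Rotation as R
from bench import ctrl
def save(name,img,crop=None,scale=1):
    if crop: img=img[crop[1]:crop[3],crop[0]:crop[2]]
    img=cv2.resize(img,None,fx=scale,fy=scale,interpolation=cv2.INTER_CUBIC)
    cv2.imwrite('pics/'+name+'.png',img[:,:,::-1])
E
python3 - <<'E'
from h import *
import pickle
s=ctrl.get_state();print(s)
for n in("scene","top","wrist"):
    d=ctrl.read_camera(n);save(n+'0',d['pixels'],None,1.5)
    pickle.dump(d,open(n+'0.pkl','wb'))
    print(n,{k:v for k,v in d.items() if k!='pixels'})
E
```

```text
pics
{'clock': 0.0, 'joint_pos': array([ 1.17310835,  0.38425165,  0.01637574,  1.37118467, -0.00630141,
        1.3881898 , -0.04647395]), 'qd': array([-0.00071223, -0.00125519,  0.00180872,  0.00063361, -0.00057567,
       -0.00071383, -0.00013756]), 'effort': array([-1.12434544e-03, -6.27602434e+01,  8.43687337e-01, -3.71833277e+01,
        1.64643995e-02,  1.40560447e-02, -1.60103525e-05]), 'tcp_pos': array([ 0.20523493, -0.58984527,  0.25225661]), 'ee_rot': array([-3.09573470e+00, -5.23242077e-01,  5.75198532e-04]), 'ft_force': array([ 0.27532415, -0.38473835,  0.17677569]), 'wrist_torque': array([-0.02116593, -0.05249095,  0.00389502]), 'gripper_width': 0.9995030103275754}
scene {'intrinsics': array([[364.21385942,   0.        , 249.6956467 ],
       [  0.        , 364.21385942, 193.97951126],
       [  0.        ,   0.        ,   1.        ]]), 'rvec': array([ 1.92548372,  1.90447864, -0.53530522]), 'tvec': array([ 0.01442526, -0.32932941,  1.65963566])}
top {'intrinsics': array([[413.1100526,   0.       , 256.9773321],
       [  0.       , 413.1100526, 188.7959262],
       [  0.       ,   0.       ,   1.       ]]), 'rvec': array([ 2.16495044, -2.15048141,  0.10853648]), 'tvec': array([-0.01241071,  0.52948626,  1.58664335])}
wrist {'intrinsics': array([[302.47796647,   0.        , 255.52423634],
       [  0.        , 302.47796647, 187.98106146],
       [  0.        ,   0.        ,   1.        ]]), 'tool_from_camera': array([[ 2.94293936e-04, -9.50949225e-01, -3.09346868e-01,
         7.92977540e-02],
       [ 9.99999917e-01,  3.67342192e-04, -1.77890476e-04,
         2.36597352e-04],
       [ 2.82800967e-04, -3.09346790e-01,  9.50949254e-01,
        -1.19694624e-01],
       [ 0.00000000e+00,  0.00000000e+00,  0.00000000e+00,
         1.00000000e+00]])}
```

View pics/scene0.png

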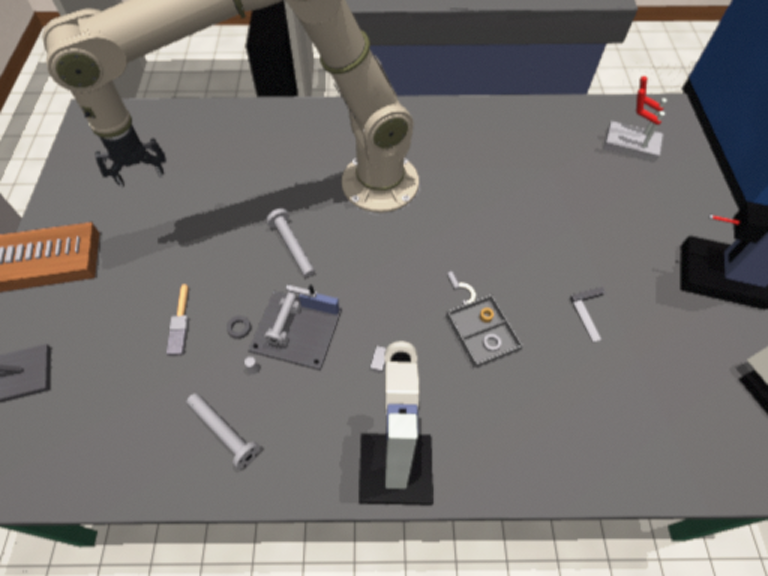

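View pics/top0.png

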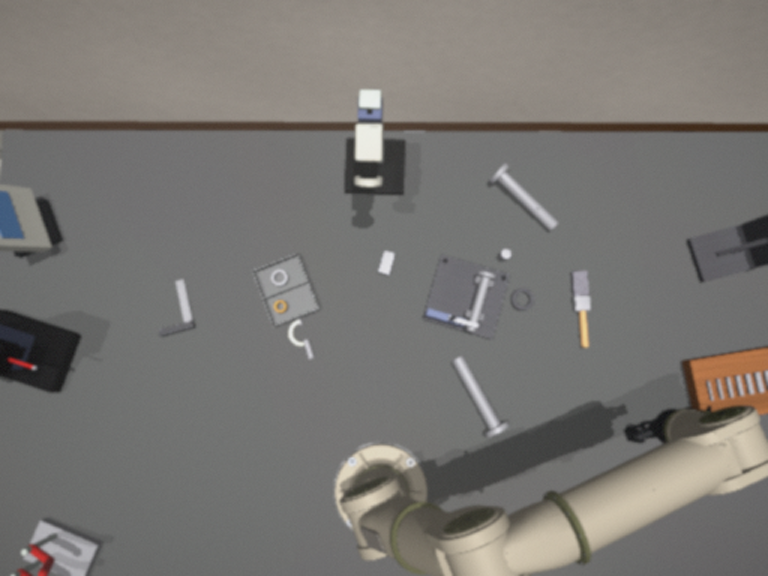

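View pics/wrist0.png

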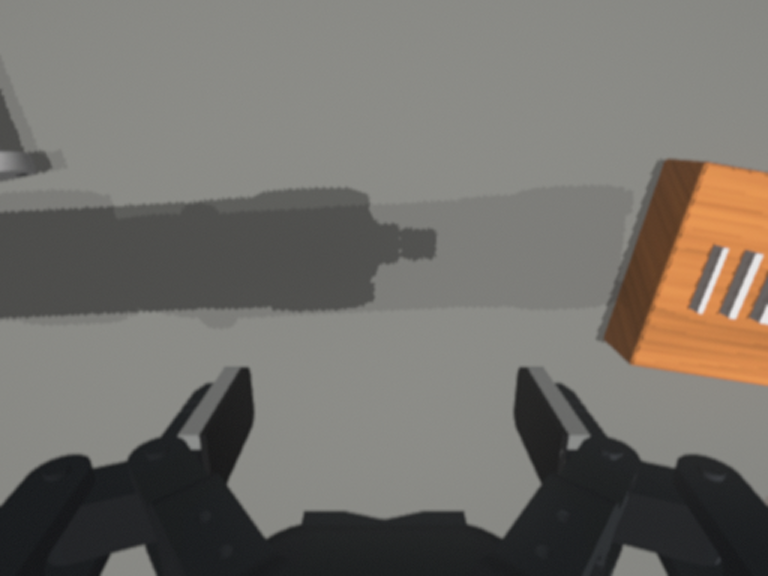

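```bash
python3 - <<'E'
import cv2,pickle
d=pickle.load(open('top0.pkl','rb'))['pixels'];s=pickle.load(open('scene0.pkl','rb'))['pixels']
def c(n,i,x0,y0,x1,y1,k): cv2.imwrite('pics/'+n+'.png',cv2.resize(i[y0:y1,x0:x1],None,fx=k,fy=k,interpolation=cv2.INTER_CUBIC)[:,:,::-1])
c('tfix',d,270,160,360,235,8)
c('sfix',s,150,180,240,255,8)
c('tcam',d,220,50,290,150,6)
c('scam',s,230,220,300,345,4.5)
E
```

```text
(no output)
```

View pics/tfix.png

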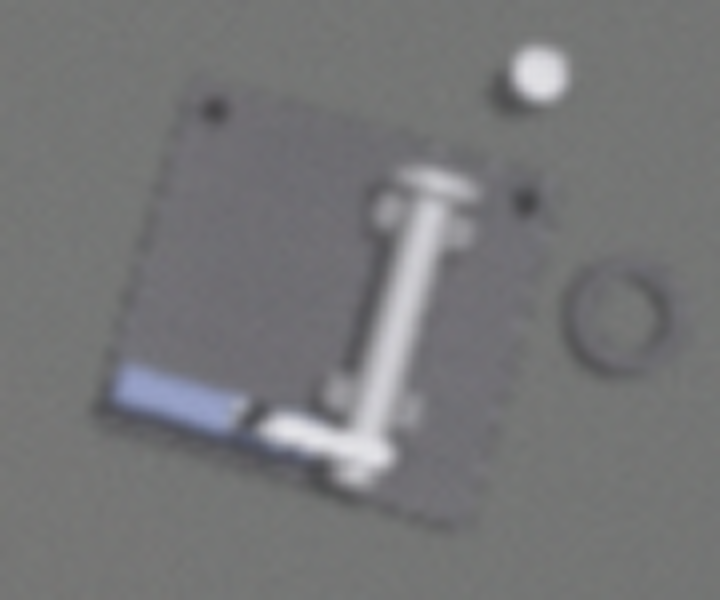

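View pics/sfix.png

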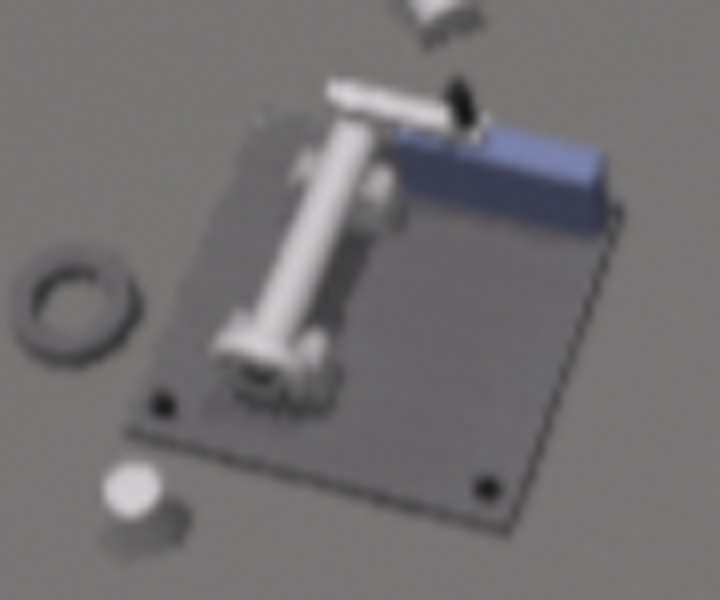

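View pics/tcam.png

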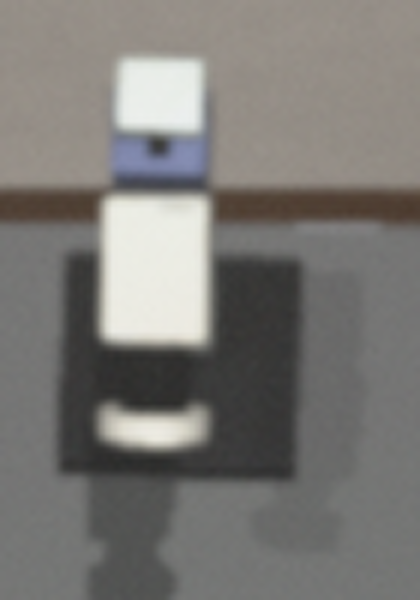

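View pics/scam.png

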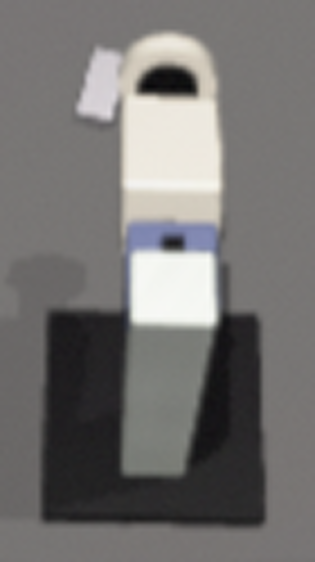

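```bash
cat > fit.py <<'E'
import numpy as np,cv2,pickle
from scipy.optimize import least_squares
T=pickle.load(open('top0.pkl','rb'));S=pickle.load(open('scene0.pkl','rb'))
def cv(p,o,k): return np.array(o)+(np.array(p,float)+.5)/k-.5
def proj(d,P): return cv2.projectPoints(np.array(P,float).reshape(-1,3),d['rvec'],d['tvec'],d['intrinsics'],None)[0].reshape(-1,2)
def W(p,L):
    L=np.array(L,float);c,s=np.cos(p[2]),np.sin(p[2])
    return np.c_[p[0]+c*L[:,0]-s*L[:,1],p[1]+s*L[:,0]+c*L[:,1],L[:,2]]
def fit(name,obsT,obsS,p0):
    fs=[]
    for which in ('TS','T','S'):
        def f(p):
            r=[]
            if 'T' in which: r.append(proj(T,W(p,[a for a,_ in obsT]))-[b for _,b in obsT])
            if 'S' in which: r.append(proj(S,W(p,[a for a,_ in obsS]))-[b for _,b in obsS])
            return np.concatenate(r).ravel()
        q=least_squares(f,p0,loss='soft_l1');print(name,which,np.round(q.x,4),np.degrees(q.x[2]).round(2),np.round(f(q.x).reshape(-1,2),1).tolist())
        fs.append(q.x)
    return fs[0]
z=.012
t=lambda a:cv(a,(270,160),8);s=lambda a:cv(a,(150,180),8)
A=(.09,.125,z);B=(.09,-.065,z);C=(-.09,.125,z);D=(-.09,-.065,z)
fx=fit('fix',[(A,t((187,82))),(B,t((548,190))),(C,t((100,402))),(D,t((472,525)))],[(A,s((510,532))),(B,s((128,432))),(C,s((622,210)))],[.5,-.2,-.25])
t=lambda a:cv(a,(220,50),6);s=lambda a:cv(a,(230,220),4.5)
z=.02
E1=(.21,.08,z);E2=(.21,-.08,z);E3=(.06,-.08,z);E4=(.06,.08,z)
cm=fit('cam',[(E1,t((68,255))),(E2,t((300,260))),(E3,t((295,476))),(E4,t((60,472))),((.16,0,.4),t((160,95)))],
 [(E1,s((264,520))),(E2,s((42,520))),(E3,s((48,315))),(E4,s((258,315))),((.16,0,.4),s((174,288)))],[.6,0,0])
# lens top check
print(proj(T,W(cm,[(0,0,.32)])),t((153,430)),proj(S,W(cm,[(0,0,.32)])),s((168,80)))
E
python3 fit.py
```

```text
fix TS [ 0.4927 -0.2489 -0.2734] -15.67 [[0.5, -1.2], [1.7, -1.6], [-0.9, 2.4], [-0.6, 0.4], [0.2, 0.1], [-0.6, 0.3], [0.5, -1.1]]
fix T [ 0.4919 -0.2488 -0.2621] -15.02 [[0.1, -0.7], [1.5, -1.7], [-0.8, 3.0], [-0.3, 0.5]]
fix S [ 0.4929 -0.2485 -0.2819] -16.15 [[-0.0, 0.3], [-0.6, 0.2], [0.7, -0.8]]
cam TS [ 0.7148  0.0258 -0.0192] -1.1 [[-0.5, -0.6], [0.4, -0.6], [0.3, -0.3], [-0.4, -0.5], [0.0, -0.1], [0.6, 0.3], [-0.1, -0.2], [-0.4, -1.0], [-0.1, -0.7], [-0.1, -0.3]]
cam T [ 0.7133  0.0254 -0.0175] -1.0 [[-0.5, -0.2], [0.4, -0.2], [0.4, 0.0], [-0.4, -0.1], [0.1, 0.4]]
cam S [ 0.7158  0.026  -0.0201] -1.15 [[0.6, 0.6], [-0.1, 0.1], [-0.3, -0.8], [-0.1, -0.4], [-0.0, 0.1]]
[[245.74939463 122.38360164]] [245.08333333 121.25      ] [[266.11961251 235.76729006]] [266.94444444 237.38888889]
```

```bash
cat >> h.py <<'E'
fx=np.array([.4927,-.2489,-.2734]); cm=np.array([.7148,.0258,-.0192])
def rz(a): return R.from_euler('z',a)
def FW(l,p=fx): return rz(p[2]).apply(l)+np.array([p[0],p[1],0])
def down(yaw): # tool x along world yaw, z down
    return (rz(yaw)*R.from_euler('x',np.pi)).as_rotvec()
def camR(): # camera head axes in world: x back/up
    return rz(cm[2])*R.from_euler('y',-np.radians(25))
E
python3 - <<'E'
from h import *
s=ctrl.get_state();print(R.from_rotvec(s['ee_rot']).as_matrix().round(2))
for flip in (0,np.pi):
    print(flip)
    o=down(fx[2]+flip)
    for l in ([-.072,0,.1],[0,0,.052],[0,0,.3]):
        print(ctrl.solve_ik(FW(l),o))
    Rs=camR(); face=np.array([*FW([0,0,0],cm)[:2],.32])+Rs.apply([-.09,0,0]);print(face)
    g=face-Rs.apply([.068,0,0])
    ot=Rs*R.from_euler('z',flip)*R.from_euler('x',np.pi)
    print(g,ctrl.solve_ik(g-ot.apply([0,0,.003]),ot.as_rotvec()))
E
```

```text
[[ 0.94  0.33 -0.  ]
 [ 0.33 -0.94  0.  ]
 [-0.   -0.   -1.  ]]
0
[ 0.62317922  0.2289385  -0.21622176  1.94012137  0.05871945  0.97848465
 -1.46457273]
[ 0.55447413  0.42370163 -0.17768836  1.79858262  0.09096905  0.92721514
 -1.50666918]
[ 0.58130311  0.2166685  -0.20615951  1.4865569   0.04438304  1.4429421
 -1.47002616]
[0.63324733 0.027366   0.28196436]
[0.57162976 0.02854921 0.25322631] [ 0.79986715  0.01781016 -0.94047347  1.88123179  0.10987969  0.82098968
 -1.78478941]
3.141592653589793
[ 0.9062761   0.26376743 -0.53862345  1.92819352  0.16049468  0.99154043
  1.59203025]
[ 0.82366918  0.47057724 -0.5160406   1.78603255  0.27713305  0.95743036
  1.49060841]
[ 0.85066943  0.2496853  -0.54014653  1.47426296  0.12831235  1.45298495
  1.60654437]
[0.63324733 0.027366   0.28196436]
[0.57162976 0.02854921 0.25322631] [ 0.54763171  0.00497284 -0.68773894  1.88835161  0.09573804  0.82012609
  1.36211374]
```

```bash
python3 - <<'E'
from h import *
import pickle
o=down(fx[2])
ctrl.move_pose(FW([0.0,0.02,.26]),o)
s=ctrl.get_state();d=ctrl.read_camera('wrist')
pickle.dump((s,d),open('w1.pkl','wb'))
save('w1',d['pixels'],None,1.5);print(s['clock'],s['tcp_pos'],FW([0,.02,.26]),s['ft_force'])
E
```

```text
1.85 [ 0.49761474 -0.230883    0.25992763] [ 0.49810013 -0.22964283  0.26      ] [ 0.03372595  0.48714046 -0.23360158]
```

View pics/w1.png

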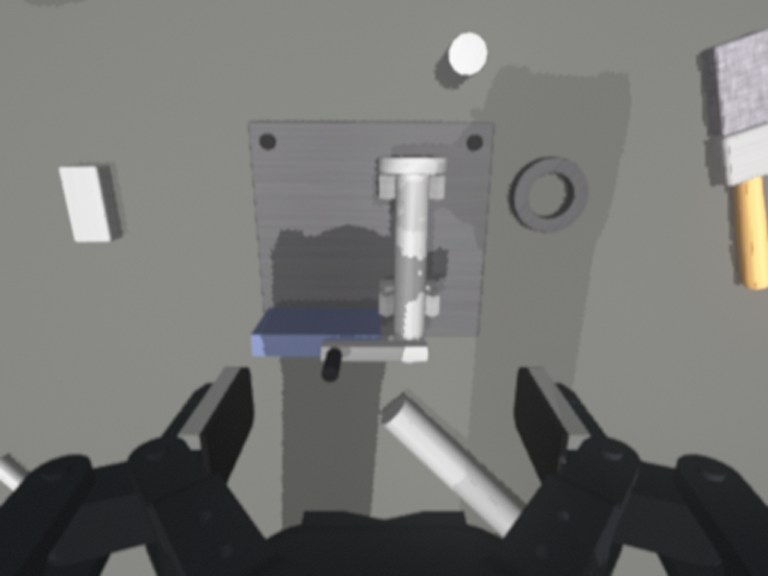

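```bash
python3 - <<'E'
import cv2,pickle
s,d=pickle.load(open('w1.pkl','rb'));i=d['pixels']
def c(n,x0,y0,x1,y1,k): cv2.imwrite('pics/'+n+'.png',cv2.resize(i[y0:y1,x0:x1],None,fx=k,fy=k,interpolation=cv2.INTER_CUBIC)[:,:,::-1])
c('w1a',155,70,345,165,4)
c('w1b',155,165,345,265,4)
E
```

```text
(no output)
```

View pics/w1a.png

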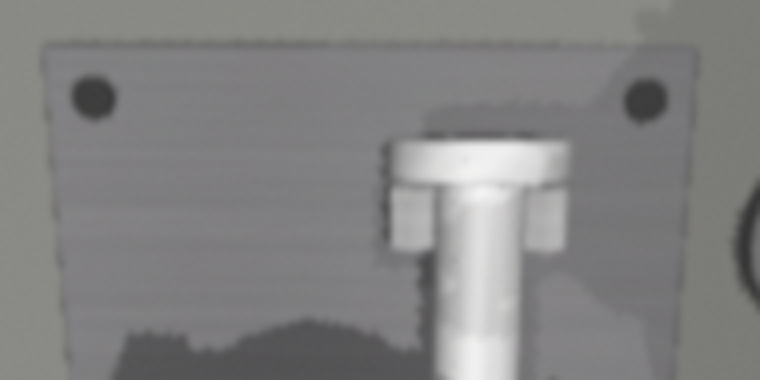

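View pics/w1b.png

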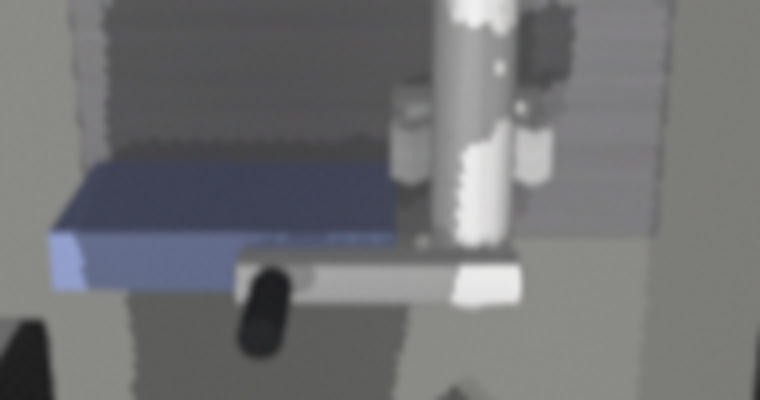

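```bash
cat >> h.py <<'E'
def wproj(s,d,P):
    TR=R.from_rotvec(s['ee_rot']).as_matrix();M=np.eye(4);M[:3,:3]=TR;M[:3,3]=s['tcp_pos']
    C=np.linalg.inv(M@d['tool_from_camera']);P=np.atleast_2d(P)
    q=P@C[:3,:3].T+C[:3,3];K=d['intrinsics'];q=q@K.T
    return q[:,:2]/q[:,2:]
def wray(s,d,px,z):
    TR=R.from_rotvec(s['ee_rot']).as_matrix();M=np.eye(4);M[:3,:3]=TR;M[:3,3]=s['tcp_pos'];M=M@d['tool_from_camera']
    r=M[:3,:3]@np.linalg.solve(d['intrinsics'],[px[0],px[1],1]);o=M[:3,3]
    return o+r*(z-o[2])/r[2]
def inF(P,p): return rz(-p[2]).apply(P-np.array([p[0],p[1],0]))
E
cat > f2.py <<'E'
from h import *
import pickle
from scipy.optimize import least_squares
s,d=pickle.load(open('w1.pkl','rb'))
c=lambda a,o,k=4:np.array(o)+(np.array(a)+.5)/k-.5
a=lambda x:c(x,(155,70));b=lambda x:c(x,(155,165))
obs=[((.09,.125,.012),a((45,46))),((.09,-.065,.012),a((697,48))),((-.09,-.065,.012),b((656,236))),
((-.063,.12,.068),b((102,163))),((-.063,.022,.068),b((394,163))),((-.081,.12,.068),b((52,233))),((-.081,.022,.068),b((394,233)))]
L=np.array([x for x,_ in obs]);O=np.array([y for _,y in obs])
f=lambda p:(wproj(s,d,FW(L,p))-O).ravel()
q=least_squares(f,fx);p=q.x;print(p,f(p).reshape(-1,2).round(2).tolist())
k=wray(s,d,b((261,338)),.112);print('knob',k,inF(k,p))
k=wray(s,d,a((481,142)),.079);print('face top',k,inF(k,p))
k=wray(s,d,a((481,183)),.079);print('flange back top',inF(k,p))
k=wray(s,d,b((520,280)),.082);print('bar end',inF(k,p)); print('bar left',inF(wray(s,d,b((236,285)),.082),p))
E
python3 f2.py
```

```text
[ 0.49956908 -0.25566891 -0.29797344] [[1.51, -12.1], [5.83, -8.4], [1.87, -4.97], [-12.97, 7.87], [2.02, 9.75], [0.59, 5.08], [1.65, 6.89]]
knob [ 0.43814285 -0.17750918  0.112     ] [-0.0816658   0.05668176  0.112     ]
face top [ 0.55524751 -0.26669357  0.079     ] [0.05646153 0.00580743 0.079     ]
flange back top [0.04687411 0.00539288 0.079     ]
bar end [-0.07927988 -0.010508    0.082     ]
bar left [-0.08257427  0.0668459   0.082     ]
```

```bash
sed -i 's/^((-.063.*$/((-.063,.12,.068),b((52,233))),((-.063,.022,.068),b((394,233))),((-.081,.12,.068),b((52,291)))]/' f2.py; python3 f2.py
```

```text
[ 0.49096653 -0.2502576  -0.278952  ] [[-1.58, -0.77], [1.25, -0.49], [0.58, 0.92], [-1.02, 0.27], [0.53, 0.59], [0.34, 0.16]]
knob [ 0.43814285 -0.17750918  0.112     ] [-0.07081291  0.05539138  0.112     ]
face top [ 0.55524751 -0.26669357  0.079     ] [0.06632179 0.00189903 0.079     ]
flange back top [0.05672821 0.00166691 0.079     ]
bar end [-0.0697054  -0.01183161  0.082     ]
bar left [-0.07152789  0.06557096  0.082     ]
```

```bash
sed -i 's/^fx=np.array(\[[^]]*\])/fx=np.array([.49097,-.25026,-.27895])/' h.py; python3 - <<'E'
from h import *
import pickle
o=down(fx[2]); ydir=rz(fx[2]).apply([0,1,0])
ctrl.grab(40)
print(ctrl.get_state()['clock'],ctrl.get_state()['gripper_width'])
ctrl.move_pose(FW([-.071,.020,.15]),o)
ctrl.line_to(FW([-.071,.020,.112]))
s=ctrl.get_state();print(s['clock'],inF(s['tcp_pos'],fx),s['ft_force']@ydir,s['ft_force'])
ctrl.line_to(FW([-.071,.065,.112]),speed=.08)
for i in range(6):
    s=ctrl.get_state();print(round(s['clock'],2),inF(s['tcp_pos'],fx).round(4),(s['ft_force']@ydir).round(2))
    if i<5: ctrl.line_to(FW([-.071,.065+.003*(i+1),.112]),speed=.08)
d=ctrl.read_camera('wrist');save('w2',d['pixels'],None,1.5);print(ctrl.get_state()['ft_force'])
E
```

```text
2.6667 -0.00397822337624281
3.6583 [-0.06995731  0.02011355  0.11284752] 0.24465182983648964 [ 0.33394507  0.15884126 -0.07808589]
4.38 [-0.0711  0.065   0.112 ] 0.06
4.62 [-0.0711  0.0678  0.1119] 0.02
4.88 [-0.0711  0.0711  0.1119] 0.24
5.12 [-0.071   0.0743  0.112 ] 0.75
5.38 [-0.0709  0.0773  0.112 ] -0.3
5.62 [-0.071   0.0804  0.112 ] 0.41
[-0.52986331 -0.32125505 -0.86481328]
```

View pics/w2.png

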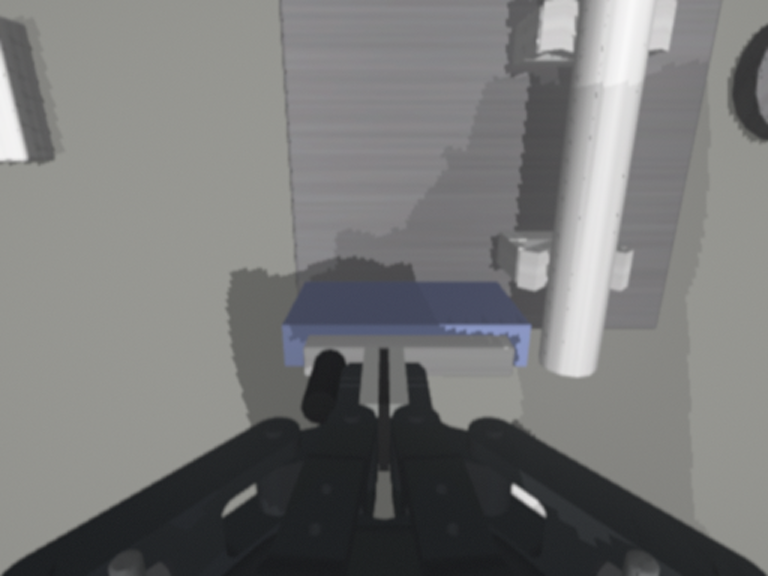

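```bash
python3 - <<'E'
from h import *
ydir=rz(fx[2]).apply([0,1,0])
y=.0804
for i in range(12):
    y+=.0015
    ctrl.line_to(FW([-.071,y,.112]),speed=.03)
    s=ctrl.get_state();f=s['ft_force']@ydir;print(round(s['clock'],2),inF(s['tcp_pos'],fx).round(4),f.round(2))
    if f<-12: break
d=ctrl.read_camera('wrist');save('w3',d['pixels'],None,1.5);print(ctrl.get_state()['ft_force']@ydir)
E
```

```text
5.92 [-0.071  0.082  0.112] -0.15
6.17 [-0.071  0.083  0.112] -3.83
6.42 [-0.071   0.0833  0.112 ] -7.77
6.67 [-0.071   0.0834  0.112 ] -11.64
6.92 [-0.071   0.0836  0.112 ] -16.12
-15.648836917825548
```

View pics/w3.png

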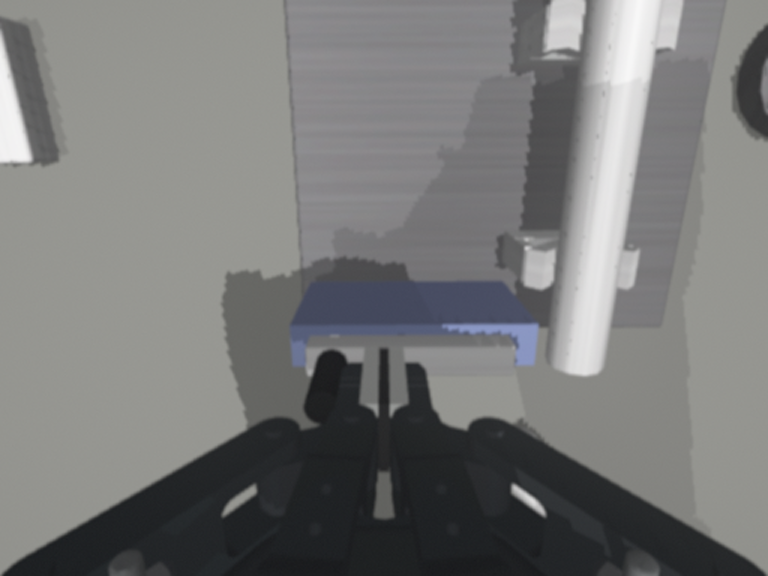

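```bash
python3 - <<'E'
from h import *
import pickle
o=down(fx[2])
s=ctrl.get_state();p=inF(s['tcp_pos'],fx)
ctrl.line_to(FW([-.071,.07,.112]),speed=.1)
ctrl.line_to(FW([-.06,.05,.16]),speed=.15)
ctrl.open()
ctrl.move_pose(FW([.002,.001,.14]),o)
s=ctrl.get_state();d=ctrl.read_camera('wrist');save('w4',d['pixels'],None,1.5);pickle.dump((s,d),open('w4.pkl','wb'))
print(s['clock'],inF(s['tcp_pos'],fx),s['ft_force'],s['gripper_width'])
E
```

```text
9.0167 [0.00209395 0.00030774 0.13908529] [1.04315653 1.30627674 0.37201441] 1.0035693835530621
```

View pics/w4.png

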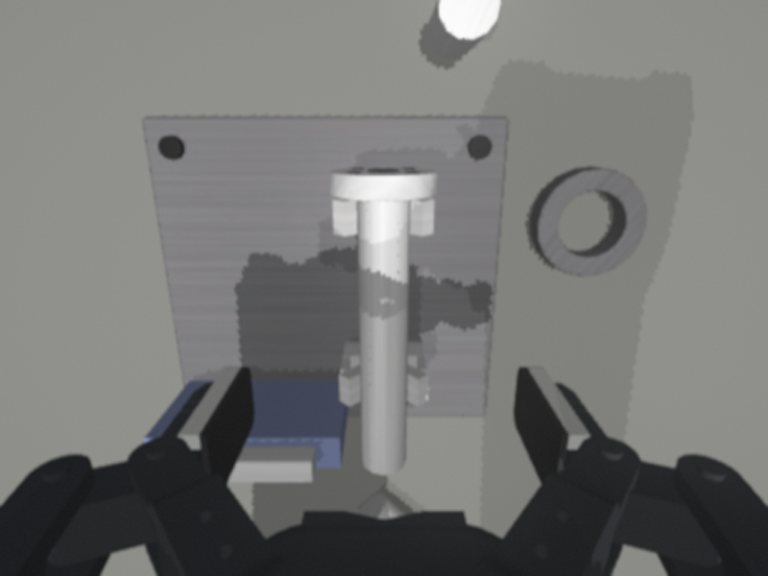

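```bash
python3 - <<'E'
from h import *
import pickle
ctrl.line_to(FW([.002,.001,.058]),speed=.12)
s=ctrl.get_state();print(s['clock'],inF(s['tcp_pos'],fx),s['ft_force'])
ctrl.grab(90)
s=ctrl.get_state();print(s['clock'],inF(s['tcp_pos'],fx),s['ft_force'],s['gripper_width']*85)
ctrl.line_to(FW([.002,.001,.064]),speed=.05)
s=ctrl.get_state();print(s['clock'],inF(s['tcp_pos'],fx),s['ft_force'],s['wrist_torque'])
ctrl.line_to(FW([.002,.001,.19]),speed=.15)
s=ctrl.get_state();print(s['clock'],inF(s['tcp_pos'],fx),s['ft_force'],s['wrist_torque'],s['gripper_width']*85)
d=ctrl.read_camera('wrist');save('w5',d['pixels'],None,1.5);pickle.dump((s,d),open('w5.pkl','wb'))
d=ctrl.read_camera('scene');save('s5',d['pixels'],(140,140,300,260),5);pickle.dump(d,open('s5.pkl','wb'))
E
```

```text
9.9 [0.00251544 0.00109838 0.05881678] [-0.58684826  0.18328482  0.59354299]
10.5083 [0.00217799 0.00052952 0.0585197 ] [-2.77337602 -1.46531986  5.86788828] 21.91281697991876
10.775 [0.00190621 0.00125363 0.06392929] [ 0.35870798 -0.14670263 -4.45466091] [0.0511194  0.04292671 0.02376179]
11.7667 [0.00131563 0.0010661  0.18881739] [-0.52613373 -1.27419267 -3.73248945] [ 0.00309741  0.00277746 -0.07492758] 20.975729965030713
```

View pics/w5.png

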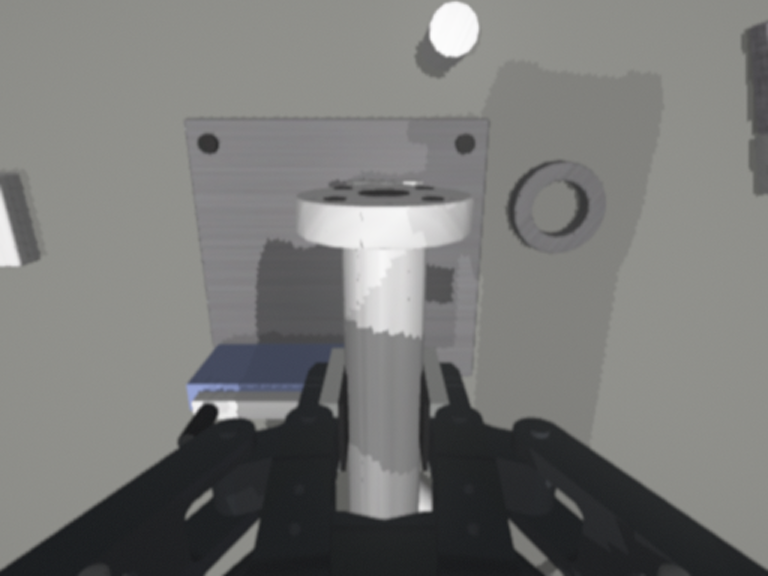

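View pics/s5.png

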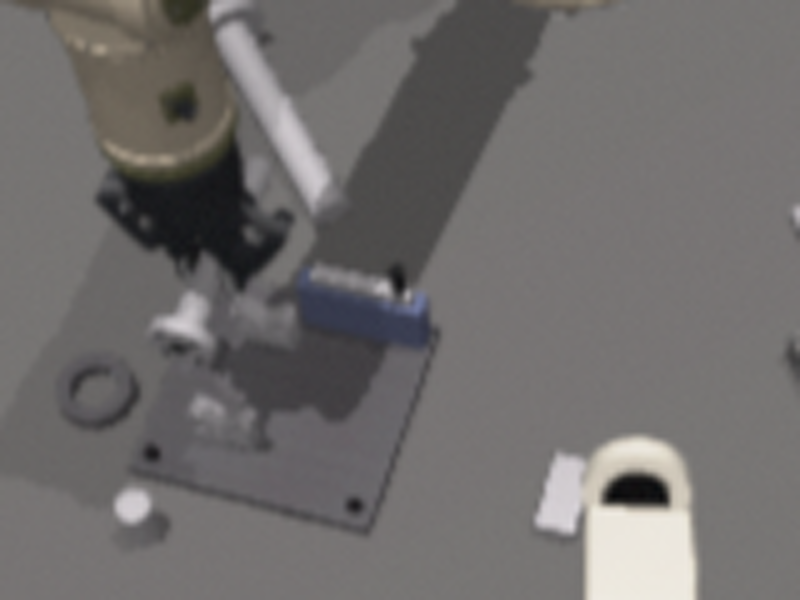

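```bash
python3 - <<'E'
import cv2,pickle
s,d=pickle.load(open('w5.pkl','rb'));i=d['pixels']
cv2.imwrite('pics/w5c.png',cv2.resize(i[110:170,190:325],None,fx=5.9,fy=5.9,interpolation=cv2.INTER_CUBIC)[:,:,::-1])
cv2.imwrite('pics/w5d.png',cv2.resize(i[160:350,210:310],None,fx=3,fy=3,interpolation=cv2.INTER_CUBIC)[:,:,::-1])
E
```

```text
(no output)
```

View pics/w5c.png

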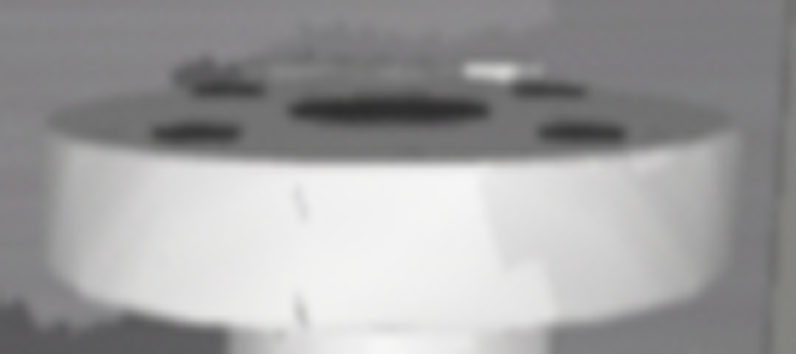

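View pics/w5d.png

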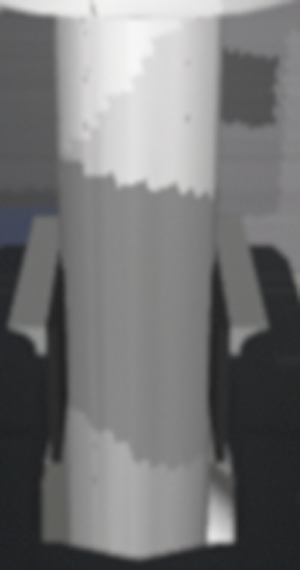

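```bash
cat > f5.py <<'E'
from h import *
import pickle
from scipy.optimize import least_squares
s,d=pickle.load(open('w5.pkl','rb'))
I={'ee_rot':np.zeros(3),'tcp_pos':np.zeros(3)}
c=lambda a,o,k:np.array(o)+(np.array(a)+.5)/k-.5
a=lambda x:c(x,(190,110),5.9)
# shaft frame here: x axis to flange, y = tool y, z = tool z (down); origin at face
def pts(p): 
    Rm=R.from_euler('zy',[p[4],p[3]])
    ell=np.array([(0,.024*np.cos(t),.024*np.sin(t)) for t in np.linspace(0,2*np.pi,361)])
    return p[:3]+Rm.apply(ell),p[:3]+Rm.apply(ell+[-.010,0,0]),p[:3]
def f(p):
    A,B,C=pts(p)
    a1=wproj(I,d,A);b1=wproj(I,d,B);c1=wproj(I,d,C)[0]
    l=a1[a1[:,0].argmin()];r=a1[a1[:,0].argmax()];n=a1[:,1].max();bn=b1[:,1].max()
    return np.r_[l-a((46,123)),r-a((742,126)),n-a((393,160))[1],c1-a((390,111)),bn-a((393,330))[1]]
q=least_squares(f,[.066,0,.003,0,0],x_scale=[.01,.01,.01,.1,.1],diff_step=1e-3)
print(q.x.round(4),np.degrees(q.x[3:]).round(2),f(q.x).round(2))
E
python3 f5.py
```

```text
[ 0.0638  0.0004  0.007  -0.0163  0.0028] [-0.94  0.16] [-0.18 -0.4  -0.25 -0.43  0.03  0.45  0.69  0.11]
```

```bash
python3 - <<'E'
from h import *
s=ctrl.get_state();print(s['joint_pos'].round(2))
for ph in (50,60,70):
  for y in (-.1,-.07):
   for x in (.40,.45,.5):
    o=R.from_euler('y',-np.radians(ph))*R.from_euler('x',np.pi)
    q=ctrl.solve_ik([x,y,.30],o.as_rotvec())
    print(ph,y,x,None if q is None else q.round(2))
E
```

```text
[ 0.59  0.28 -0.21  1.66  0.06  1.21 -1.49]
50 -0.1 0.4 None
50 -0.1 0.45 None
50 -0.1 0.5 None
50 -0.07 0.4 None
50 -0.07 0.45 None
50 -0.07 0.5 None
60 -0.1 0.4 None
60 -0.1 0.45 None
60 -0.1 0.5 None
60 -0.07 0.4 None
60 -0.07 0.45 None
60 -0.07 0.5 None
70 -0.1 0.4 None
70 -0.1 0.45 None
70 -0.1 0.5 None
70 -0.07 0.4 None
70 -0.07 0.45 None
70 -0.07 0.5 None
```

```bash
cat >> h.py <<'E'
FT=np.array([.0641,0,.005]) # face in tool
def tool_for(back=0.,lat=0.,up=0.,droop=0.,dyaw=0.):
    Rs=camR()
    face=np.array([cm[0],cm[1],.32])+Rs.apply([-.09-back,lat,up])
    # tool axes: x along shaft, z perpendicular 'down'; droop>0: shaft flange droops in tool -> raise
    Rt=Rs*R.from_euler('zy',[dyaw,-droop])*R.from_euler('x',np.pi)
    return face-Rt.apply(FT),Rt.as_rotvec()
E
python3 - <<'E'
from h import *
import pickle
p,o=tool_for(.08);print(p,ctrl.solve_ik(p,o))
p2,o2=tool_for(0);print(p2,ctrl.solve_ik(p2,o2))
ctrl.move_pose(p,o)
s=ctrl.get_state();print(s['clock'],s['tcp_pos'],s['ft_force'],s['wrist_torque'],s['gripper_width']*85)
for n in('scene','top','wrist'):
    d=ctrl.read_camera(n);pickle.dump((s,d),open(n+'6.pkl','wb'))
    save(n+'6',d['pixels'],{'scene':(200,180,320,280),'top':(200,60,320,160),'wrist':None}[n],1.5 if n=='wrist' else 6)
E
```

```text
[0.50055975 0.02991392 0.2255966 ] [ 0.43570339 -0.15224319 -0.55129908  2.08391142 -0.02559029  0.75531174
 -1.70310542]
[0.57305101 0.02852192 0.25940606] [ 0.38326003  0.00210721 -0.52474545  1.88254652  0.09323379  0.82797423
 -1.77936647]
12.9583 [0.50094475 0.02840345 0.22567758] [ 0.51403274  0.19491812 -2.91639757] [ 3.31858712e-04  7.86772588e-01 -4.25004783e-02] 21.07796032183869
```

View pics/scene6.png

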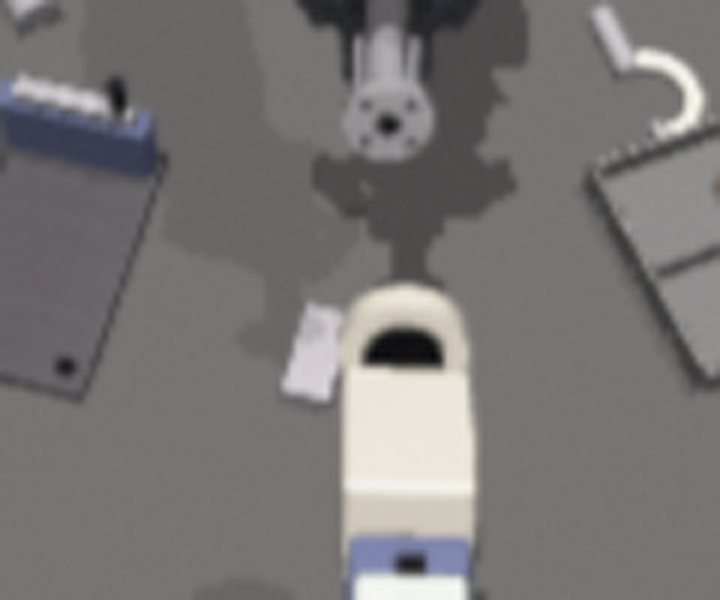

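View pics/top6.png

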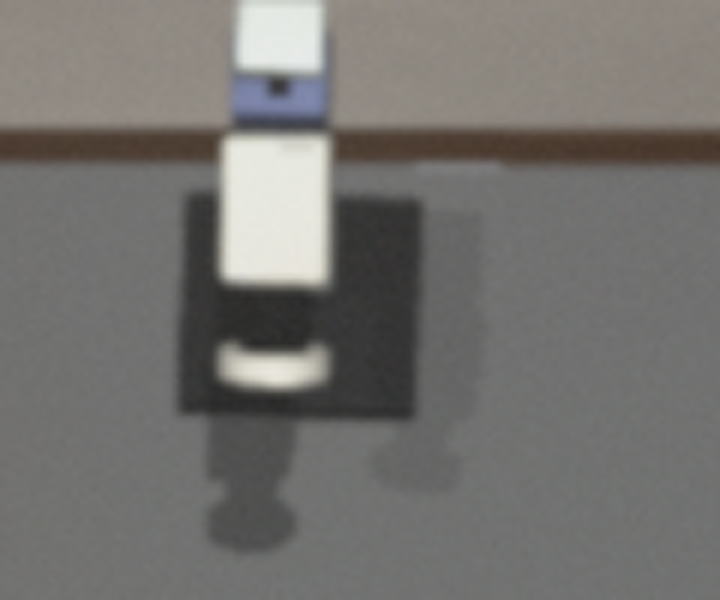

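View pics/wrist6.png

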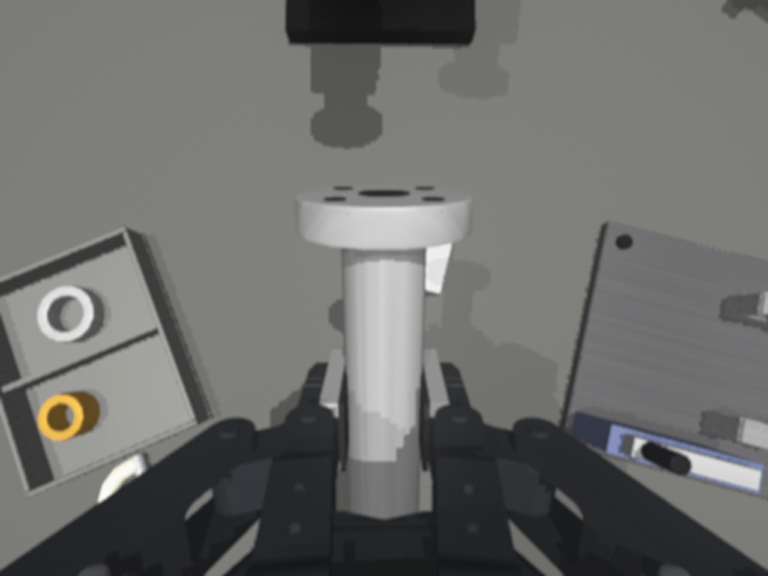

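```bash
python3 - <<'E'
import cv2,pickle
s,d=pickle.load(open('wrist6.pkl','rb'));i=d['pixels']
cv2.imwrite('pics/w6c.png',cv2.resize(i[0:40,180:330],None,fx=5,fy=5,interpolation=cv2.INTER_CUBIC)[:,:,::-1])
E
python3 - <<'E'
import sys;sys.path.insert(0,'.')
import os;os.chdir('.')
from h import *
import pickle
for n in('top','scene'):
    s,d=pickle.load(open(n+'6.pkl','rb'))
    Rt=R.from_rotvec(s['ee_rot']);
    face=s['tcp_pos']+Rt.apply(FT);ax=Rt.apply([1,0,0])
    P=np.array([face,face+Rt.apply([0,.024,0]),face-Rt.apply([0,.024,0]),face-Rt.apply([0,0,.024]),face+Rt.apply([0,0,.024])])
    q=cv2.projectPoints(P,d['rvec'],d['tvec'],d['intrinsics'],None)[0].reshape(-1,2)
    off=(200,180) if n=='scene' else (200,60)
    print(n,((q-off+.5)*6-.5).round(1).tolist(),face)
    Rs=camR();L=np.array([cm[0],cm[1],.32])
    P=np.array([L]+[L+Rs.apply([0,.03*np.cos(t),.03*np.sin(t)]) for t in (0,np.pi/2,np.pi,-np.pi/2)])
    q=cv2.projectPoints(P,d['rvec'],d['tvec'],d['intrinsics'],None)[0].reshape(-1,2)
    print('ring',((q-off+.5)*6-.5).round(1).tolist())
E
```

```text
top [[276.7, 676.1], [319.1, 677.2], [234.4, 674.9], [274.7, 688.1], [278.8, 664.4]] [0.56114995 0.02710199 0.24820422]
ring [[277.0, 376.8], [221.9, 375.6], [274.3, 386.2], [332.0, 378.1], [279.5, 367.9]]
scene [[387.5, 128.3], [342.1, 127.9], [432.8, 128.7], [388.5, 90.7], [386.4, 165.0]] [0.56114995 0.02710199 0.24820422]
ring [[399.3, 337.1], [463.8, 337.5], [400.9, 286.8], [334.7, 336.6], [397.7, 385.7]]
```

View pics/w6c.png

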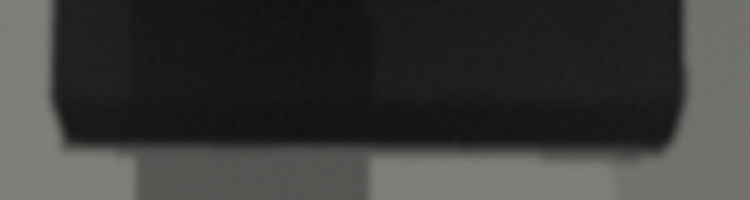

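```bash
python3 - <<'E'
from h import *
import pickle
s,d=pickle.load(open('wrist6.pkl','rb'))
c=lambda x:np.array((180,0))+(np.array(x)+.5)/5-.5
for p,z in (((53,98),.02),((684,97),.02),((65,143),0),((665,146),0)):
    print(p,wray(s,d,c(p),z))
E
python3 - <<'E'
import cv2,pickle
d=pickle.load(open('top0.pkl','rb'))['pixels'];s=pickle.load(open('scene6.pkl','rb'))[1]['pixels']
cv2.imwrite('pics/t7.png',cv2.resize(d[55:135,225:275],None,fx=7.5,fy=7.5,interpolation=cv2.INTER_CUBIC)[:,:,::-1])
cv2.imwrite('pics/s7.png',cv2.resize(s[222:302,245:295],None,fx=7.5,fy=7.5,interpolation=cv2.INTER_CUBIC)[:,:,::-1])
E
```

```text
(53, 98) [0.77716062 0.10353036 0.02      ]
(684, 97) [ 0.77407948 -0.05316103  0.02      ]
(65, 143) [0.77904823 0.10469008 0.        ]
(665, 146) [ 0.7748497  -0.05221837  0.        ]
```

View pics/t7.png

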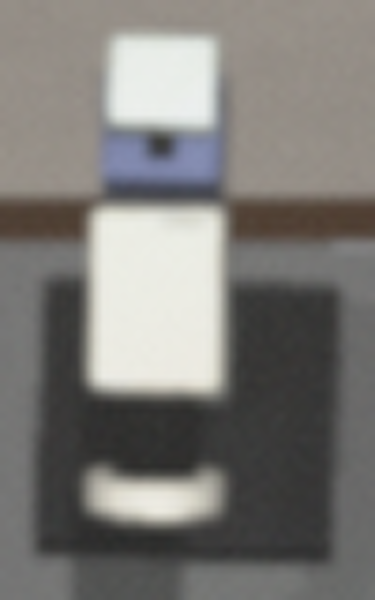

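View pics/s7.png

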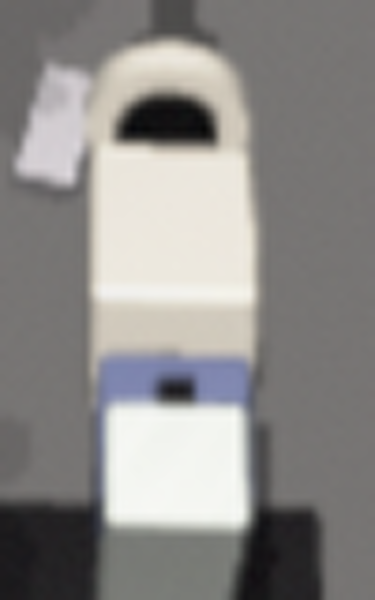

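```bash
cat > f7.py <<'E'
from fit import *
W6=pickle.load(open('wrist6.pkl','rb'))
from h import wproj
s6,d6=W6
R25=lambda x,y,z:(np.cos(np.radians(25))*x-np.sin(np.radians(25))*z,y,.32+np.sin(np.radians(25))*x+np.cos(np.radians(25))*z)
tt=lambda a:cv(a,(225,55),7.5);ss=lambda a:cv(a,(245,222),7.5);ww=lambda a:cv(a,(180,0),5)
obsT=[(E1,t((68,255))),(E2,t((300,260))),(E3,t((295,476))),(E4,t((60,472))),((.16,0,.4),t((160,95)))]
obsS=[(E1,s((264,520))),(E2,s((42,520))),(E3,s((48,315))),(E4,s((258,315))),((.16,0,.4),s((174,288)))]
ringT=[(R25(-.003,0,0),tt((153.5,0))),(R25(.03,0,.028),tt((156.5,0))),(R25(.10,0,.028),tt((157.5,0)))]
ringS=[(R25(-.003,0,0),ss((168,0))),(R25(.03,0,.028),ss((173,0))),(R25(.1,0,.028),ss((175,0)))]
obsW=[(E4,ww((53,98))),(E3,ww((684,97))),((.06,.08,0),ww((65,143))),((.06,-.08,0),ww((665,146)))]
def f(p,ring=1,w=1,b=1,full=0):
    r=[]
    for D,o,g in((T,obsT,ringT),(S,obsS,ringS)):
        r.append(b*(proj(D,W(p,[a for a,_ in o]))-[q for _,q in o]).ravel())
        r.append(2*ring*(proj(D,W(p,[a for a,_ in g]))-[q for _,q in g])[:,0])
    r.append(.35*w*(wproj(s6,d6,W(p,[a for a,_ in obsW]))-[q for _,q in obsW]).ravel())
    return np.concatenate(r)
for k in [dict(),dict(ring=0),dict(w=0),dict(b=0.01)]:
    q=least_squares(lambda p:f(p,**k),[.715,.026,-.02],loss='soft_l1')
    print(k,q.x.round(4),np.degrees(q.x[2]).round(2),(f(q.x)).round(1)[[10,11,12,23,24,25]],f(q.x)[26:].round(1))
E
python3 f7.py | tail -4
```

```text
{} [ 0.7153  0.0275 -0.0286] -1.64 [ 0.4 -1.  -0.4 -0.5 -0.7 -0.1] [-0.6 -0.1  0.3  0.3 -0.3  0.4  0.6  0.5]
{'ring': 0} [ 0.7152  0.0263 -0.0217] -1.24 [ 1.1 -0.3 -0.  -1.3 -1.5 -0.6] [-0.4  0.1  0.5  0.1 -0.1  0.5  0.7  0.3]
{'w': 0} [ 0.7149  0.0275 -0.0291] -1.67 [ 0.3 -1.  -0.4 -0.5 -0.7 -0.1] [-0.6 -0.   0.3  0.4 -0.3  0.5  0.6  0.6]
{'b': 0.01} [ 0.7165  0.0278 -0.0332] -1.9 [ 0.2 -1.1 -0.4 -0.3 -0.5 -0.1] [-0.6 -0.5  0.3  0.1 -0.3 -0.   0.5  0.3]
```

```bash
sed -i 's/cm=np.array(\[[^]]*\])/cm=np.array([.7154,.0277,-.0288])/; s/^FT=.*/FT=np.array([.0641,.0002,.0055])/' h.py; python3 - <<'E'
from h import *
import pickle
dr=np.radians(.7)
p,o=tool_for(.04,droop=dr);ctrl.move_pose(p,o)
p,o=tool_for(0,droop=dr);ctrl.line_to(p,speed=.06)
ctrl.dwell(.5)
s=ctrl.get_state();print(s['clock'],s['tcp_pos']-p,(R.from_rotvec(s['ee_rot'])*R.from_rotvec(o).inv()).as_rotvec(),s['ft_force'],s['wrist_torque'],s['gripper_width']*85)
for n in('scene','top','wrist'):
    d=ctrl.read_camera(n);pickle.dump((s,d),open(n+'8.pkl','wb'))
    save(n+'8',d['pixels'],{'scene':(220,180,300,280),'top':(210,80,310,180),'wrist':None}[n],1.5 if n=='wrist' else 6)
    if n!='wrist':
        Rt=R.from_rotvec(s['ee_rot']);face=s['tcp_pos']+Rt.apply(FT)
        print(n,face,cv2.projectPoints(face,d['rvec'],d['tvec'],d['intrinsics'],None)[0].ravel())
E
```

```text
14.7083 [-1.51522036e-05 -5.78069888e-05  6.49734703e-05] [-1.03808550e-04 -1.38451925e-04 -9.41766493e-05] [ 1.01016572 -0.32915809 -3.38453598] [ 0.03511425  0.76609721 -0.05329319] 21.23548328039908
scene [0.63384763 0.02998773 0.28203785] [266.19410367 216.31614713]
top [0.63384763 0.02998773 0.28203785] [244.67679149 149.15847187]
```

View pics/scene8.png

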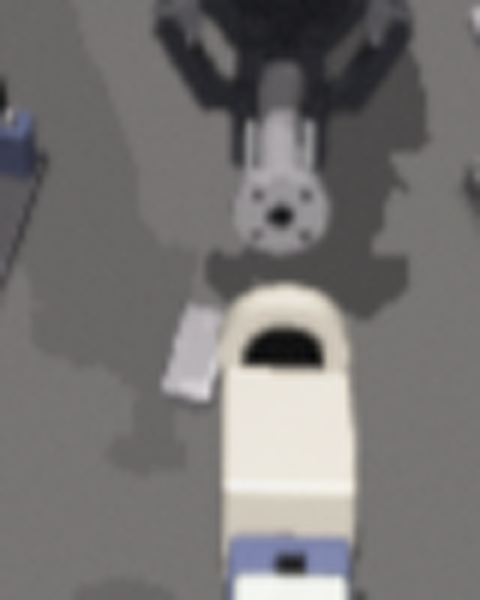

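View pics/top8.png

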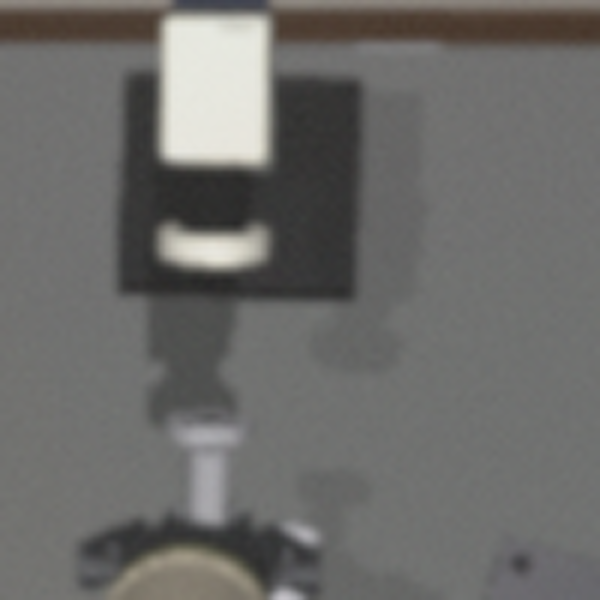

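View pics/wrist8.png

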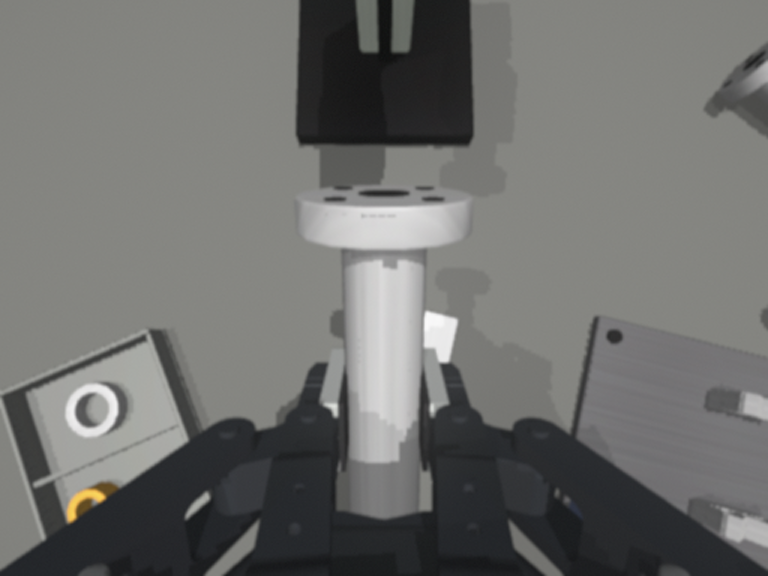

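```bash
python3 - <<'E'
import cv2,pickle
i=pickle.load(open('wrist8.pkl','rb'))[1]['pixels']
cv2.imwrite('pics/w8c.png',cv2.resize(i[0:105,190:325],None,fx=5.5,fy=5.5,interpolation=cv2.INTER_CUBIC)[:,:,::-1])
i=pickle.load(open('scene8.pkl','rb'))[1]['pixels']
cv2.imwrite('pics/s8c.png',cv2.resize(i[200:245,245:290],None,fx=13,fy=13,interpolation=cv2.INTER_CUBIC)[:,:,::-1])
i=pickle.load(open('top8.pkl','rb'))[1]['pixels']
cv2.imwrite('pics/t8c.png',cv2.resize(i[110:165,225:270],None,fx=10.5,fy=10.5,interpolation=cv2.INTER_CUBIC)[:,:,::-1])
E
```

```text
(no output)
```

View pics/w8c.png

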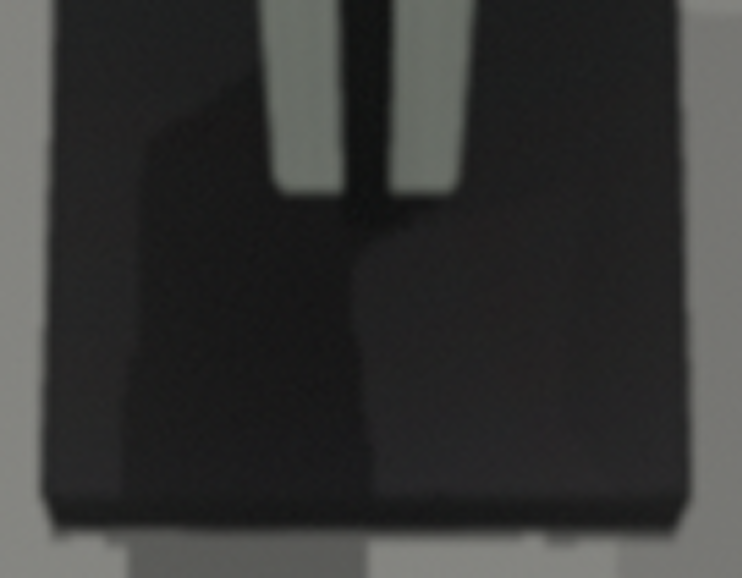

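View pics/s8c.png

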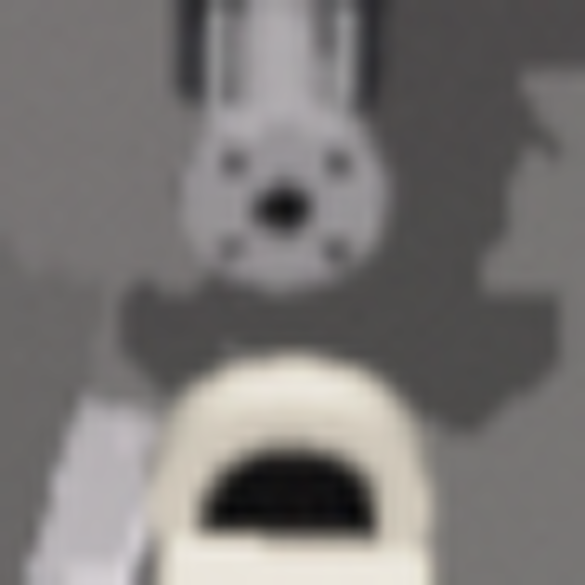

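View pics/t8c.png

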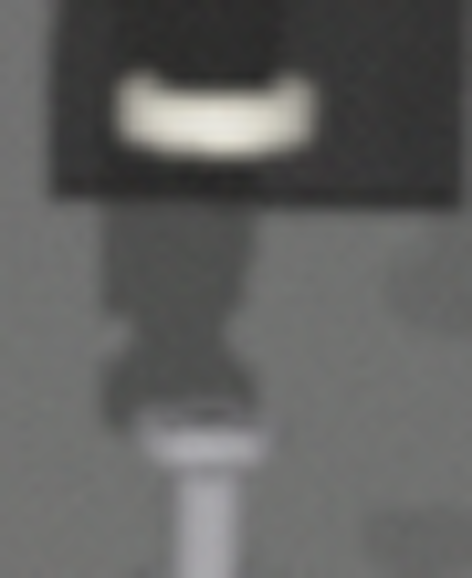

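```bash
cat > f8.py <<'E'
from h import *
import pickle
from scipy.optimize import least_squares
s,d=pickle.load(open('wrist8.pkl','rb'))
c=lambda x:np.array((190,0))+(np.array(x)+.5)/5.5-.5
o=[((.06,.08,.02),(43,490)),((.06,-.08,.02),(691,490)),((.06,.08,0),(52,530)),((.06,-.08,0),(682,530)),((.14,0,.02),(369,194))]
L=np.array([a for a,_ in o]);O=np.array([c(b) for _,b in o])
f=lambda p:(wproj(s,d,FW(L,p[:3])+[0,0,p[3] if len(p)>3 else 0])-O).ravel()
for p0 in (cm,[*cm,0]):
    q=least_squares(f,p0);print(q.x.round(4),f(q.x).reshape(-1,2).round(2).tolist())
print(f(cm).reshape(-1,2).round(2).tolist())
# scene/top predictions
Rt=R.from_rotvec(s['ee_rot']);face=s['tcp_pos']+Rt.apply(FT)
Rs=camR();Ln=np.array([cm[0],cm[1],.32]);th=np.linspace(0,2*np.pi,181)
circ=lambda C,r,x=0:C+Rs.apply(np.c_[0*th+x,r*np.cos(th),r*np.sin(th)])
for n,off,k in(('scene',(245,200),13),('top',(225,110),10.5)):
    dd=pickle.load(open(n+'8.pkl','rb'))[1]
    for nm,P in(('face',circ(face,.024)),('back',circ(face,.024,-.01)),('ring',circ(Ln,.03)),('ring+10',circ(Ln,.03,-.01))):
        q=cv2.projectPoints(P,dd['rvec'],dd['tvec'],dd['intrinsics'],None)[0].reshape(-1,2)
        q=(q-off+.5)*k-.5
        print(n,nm,'x',q[:,0].min().round(),q[:,0].max().round(),'y',q[:,1].min().round(),q[:,1].max().round())
E
python3 f8.py
```

```text
[ 0.7168  0.0265 -0.0297] [[-1.14, 0.53], [1.3, 0.66], [0.01, -0.19], [0.07, -0.07], [-0.24, -1.07]]
[ 0.7194  0.0264 -0.0297 -0.005 ] [[-0.36, 0.44], [0.52, 0.57], [0.72, -0.36], [-0.64, -0.23], [-0.24, -0.46]]
[[-2.05, 1.63], [0.44, 1.65], [-0.86, 0.86], [-0.75, 0.88], [-1.15, -0.08]]
scene face x 177.0 386.0 y 134.0 300.0
scene back x 177.0 384.0 y 108.0 274.0
scene ring x 150.0 430.0 y 364.0 579.0
scene ring+10 x 150.0 428.0 y 335.0 548.0
top face x 136.0 287.0 y 399.0 434.0
top back x 135.0 286.0 y 429.0 465.0
top ring x 120.0 313.0 y 117.0 149.0
top ring+10 x 120.0 312.0 y 148.0 182.0
```

```bash
sed -i 's/cm=np.array(\[[^]]*\])/cm=np.array([.7166,.0267,-.0292])/' h.py; python3 - <<'E'
from h import *
import pickle
p,o=tool_for(0,droop=np.radians(.4));ctrl.move_pose(p,o)
ctrl.dwell(.8)
s=ctrl.get_state();print(s['clock'],s['tcp_pos']-p,(R.from_rotvec(s['ee_rot'])*R.from_rotvec(o).inv()).as_rotvec(),np.abs(s['qd']).max(),s['ft_force'],s['gripper_width']*85)
for n in('scene','top','wrist'):
    d=ctrl.read_camera(n);pickle.dump((s,d),open(n+'9.pkl','wb'))
    save(n+'9',d['pixels'],{'scene':None,'top':(225,110,270,165),'wrist':None}[n],1.5 if n!='top' else 10.5)
E
```

```text
15.9083 [2.35022387e-06 8.76550042e-06 1.56915260e-05] [-4.18241122e-05 -1.86748357e-05  5.14702412e-05] 0.0023944032789216256 [-0.71393785 -0.96865281 -3.26869831] 21.305370849363534
```

View pics/scene9.png

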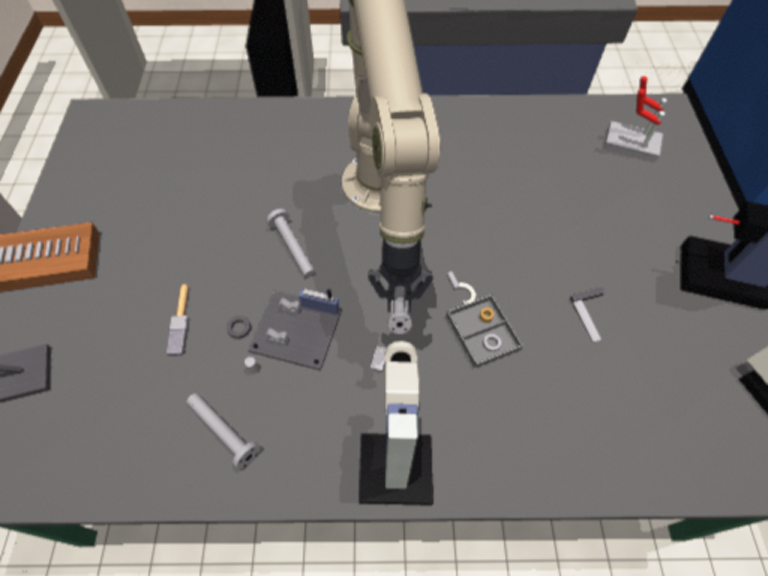

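View pics/top9.png

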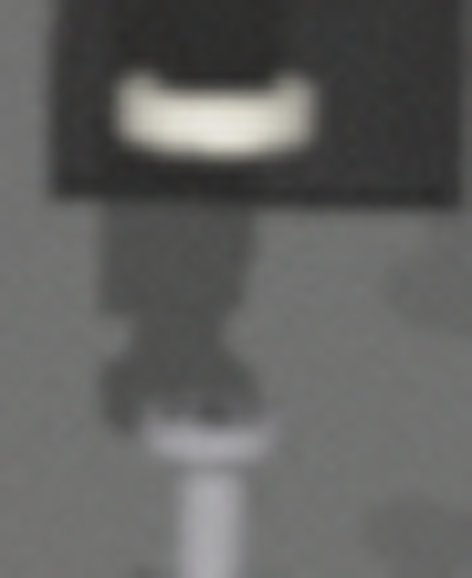

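View pics/wrist9.png

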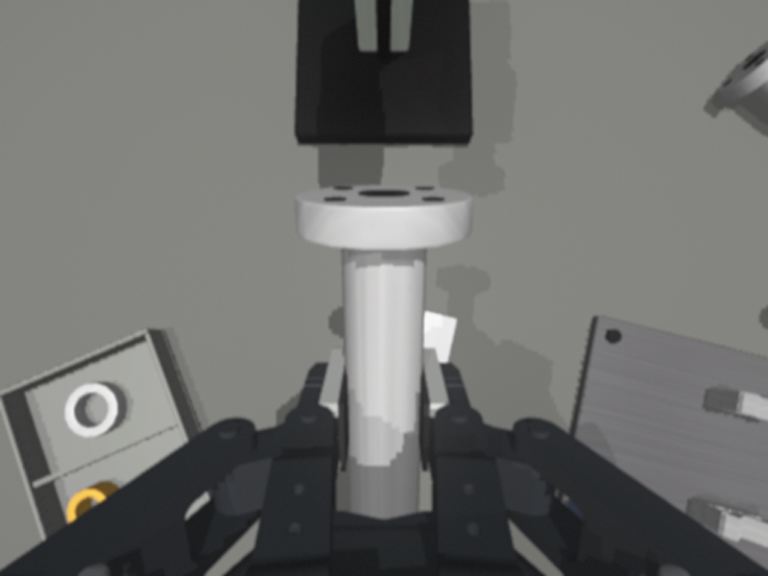

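```bash
python3 -c "
from h import *
ctrl.finish_job();print(ctrl.get_state()['clock'])"
```

```text
the job is handed in; nothing more can be done
the job is handed in; nothing more can be done
```

I drew the bolt back, lifted the shaft out and handed the job in at about 16 s. The shaft was still gripped at 90 N in front of the camera, its face on the axis 90 mm from the lens. The judge's verdict isn't reported, so the evidence is my own checks.

- **Bolt:** I pushed the knob with closed fingers until it met its stop. Resistance rose to about 16 N with no further travel, after roughly 48 mm. A later picture shows the bar clear of the shaft.
- **Pose:** The arm reached its commanded pose within 0.02 mm and was steady. The wrist camera shows the shaft's centre line in line with the stand's base and column to within about 1 pixel.
- **Other objects:** In the last scene picture the loose objects look unmoved and nothing is touching the camera.

**Where measurements disagreed:**
- **Camera position:** The three cameras differed by about 1–2 mm on where the inspection camera stands. I used a compromise and moved the face about 1.5 mm at the end. In a direct comparison just before that move, the face was off the ring light by about 1–2 mm sideways and up to 2 mm fore and aft.
- **Shaft tilt:** The wrist view suggested the shaft drooped 0.9° in the grip, but its geometry gave no reason for any droop. I corrected for 0.4°, so about 0.5° of pitch is uncertain.
- **Face height:** The wrist view put the face about 2.5 mm lower in the grip than the grasp height did. I used a value in between.

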